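Present the tasting slate over the edge of the marble stand

TASK

Push the grey tasting slate across the marble stand, towards the stand's long far edge on the customers' side, until the white line painted across the slate lies right above that edge, so that the strip beyond the line overhangs, square to the edge. Only slide it with the fingertips, flat on the stand and never lifted, with the little cheese still standing on it and not touched, and the slate clear of the stand's two ends. Leave everything else on the stand and the counter where it is, and finish with the hand clear.

Things in the scene. Friction and masses are not known exactly. Their poses are not given: they have to be found in the camera images.
- stand: Fixed display stand with a white marble top, 280 mm (its x) by 460 mm (its y), top surface 50 mm above the work surface and level; it does not move. Origin at the centre of its underside. Its x axis points across the long far edge, towards the customers (away from the robot, turned by up to 20 degrees either way); z up.
- stand_edge (a point): Middle of the stand's far upper edge, on the top surface (50 mm high), 140 mm along the stand's x from its centre; axes as the stand's. The edge runs along y.
- slate: Loose dark grey slate lying flat on the stand, 160 mm (its x) by 200 mm (its y) by 8 mm thick, about 0.7 kg, with a white line across it; it slides with ordinary dry friction. Origin at the centre of its underside. Its x points towards the far edge, at first up to 15 degrees off the stand's x. Its near edge, the one to push on, is at x = -80 mm, its far edge at x = +80 mm. At first it lies wholly on the stand.
- slate_line (a point): Middle of the white line (4 mm wide, along the slate's y) on the slate's upper face, 40 mm towards the far edge from the slate's centre; so 40 mm of slate lie beyond the line. Axes as the slate's.
- truckle: Small round golden cheese standing loose on the slate, 64 mm across, 40 mm tall, 0.13 kg. Origin at the centre of its underside, which rests on the slate's upper face, near the slate's middle, behind the white line (up to 12 mm from the centre along x, 30 mm along y). Not to be touched.
- jar: Bystander: small red chutney jar with a brass lid, 44 mm across, 62 mm tall, loose on the stand near its left (+y) end. Origin at the centre of its underside.
- ticket: Bystander: white price ticket upright in a wooden foot, 60 mm wide, 57 mm tall, loose on the stand near its right (-y) end. Origin at the centre of its underside.
- bottle: Bystander: amber bottle, 60 mm across, 210 mm tall, standing loose on the counter to the left or right of the stand. Origin at the centre of its underside.
- wheel: Bystander: black waxed cheese wheel, 120 mm across, 50 mm tall, loose on the counter beside the stand. Origin at the centre of its underside.
- crackers: Bystander: dark red cracker box, 60 x 100 mm, 75 mm tall, loose on the counter beside the stand. Origin at the centre of its underside.
- honey: Bystander: honey jar with a yellow lid, 60 mm across, 80 mm tall, loose on the counter beside the stand. Origin at the centre of its underside.

How it is judged:
By the outcome, as a careful person would: the job done as asked, in the order asked, and still so for the second after the job is handed in, with the robot touching nothing.
It also fails if it takes over 48 s, if anything falls off the work surface, if the arm or the gripper's body presses on something with over 40 N, if the wrist force passes 120 N, or if a joint passes its speed limit or range.

ROBOT

A 6-joint arm with a two-finger parallel gripper is mounted at the origin on the work surface. World frame = base frame: x ahead of the robot, y to its left, z up, the work surface at z = 0. Lengths are in mm, angles in rad, forces in N, time in s.
With the tool pointing down it reaches from about 325 to 900 mm from the base axis. Payload 6.1 kg.
Tool frame: the origin (TCP) lies midway between the tips of the shut fingers; the grasp point (between the pads) lies 19 mm behind it; z points along the fingers, y is the line along which they close (so a half turn about z gives the same grasp; the last joint's range is limited). The gripper opens to 85 mm and grips with 20 to 120 N. Pads are 22 mm wide; open, the fingers measure 114 mm over their backs; the gripper's body (76 mm by 85 mm) begins 54 mm behind the grasp point. The pads swing forward as they close: fully open they stand 13 mm farther back than shut.
Start: joints at [-1.306, 0.22, 1.526, -0, 1.395, -0.126], TCP at [238.073, -577.873, 231.3] pointing down, gripper open.
Joint ranges: [-2.98, 2.98], [-0.91, 2.08], [0.09, 2.57], [-1.24, 4.39], [0.2, 2.65], [-2.68, 2.68]. Speed limits (rad/s): [2.57, 2.57, 3.01, 3.14, 3.14, 3.14].

INTERFACE

Orientations are given as a unit quaternion [w, x, y, z].
In Python, from rig import env gives the robot as it stands. Calls block until the motion is done:
- env.move_ptp(position, orientation): joint-space move of the TCP to a pose.
- env.move_l(position, attitude=None, feed=150): straight line of the TCP; attitude=None keeps the orientation; feed is the mean speed in mm/s.
- env.move_joints(angles): joint-space move.
- env.grip(opening, f_grip=None): finger opening in mm; f_grip is the grip in N (None keeps the last); returns when the fingers have stopped.
- env.wait(seconds).
- env.solve_ik(position, orientation): joint angles nearest the present ones, or None.
- env.grab_frame(name): name is "scene" or "top"; returns the picture (420x560x3 uint8, blue, green, red); there is no depth.
- env.get_calibration(name): a dict with "mtx" (3x3 intrinsics, pixels), "eye" and "orientation" of the camera in the world. Camera axes: x right, y down, z forward; pixel columns grow to the right and rows downward; lengths in mm; the calibration is good to about 2 mm. A picture is of the moment at which its call begins. get_calibration takes no time and is no camera call.
A pose or a line that the arm cannot do raises env.MotionError and nothing moves.
- env.job_done(): hands the job in; it is judged then, once.
Readings, each from a call of its own:
- env.read_time(): time.
- env.read_joints(): joint angles.
- env.read_qd(): joint speeds.
- env.read_joint_torque(): joint torques, N m.
- env.read_tcp_pos(): TCP position.
- env.read_ee_rot(): TCP orientation.
- env.read_force(): force on the tool from outside, world axes, zero at the start.
- env.read_torque(): the same for the moment, N m.
- env.read_width(): finger opening in mm.
- env.read_grasp_force(): force on a finger pad.
Only numpy, scipy, OpenCV 4.12 (cv2) and the standard library are available. Lean on these libraries where they do the work, as an engineer would, in place of code of your own. Each camera call takes 0.05 s, during which the arm holds its last target. There are 200 camera calls.

## Working session

There is one attempt and no reset: what is moved stays moved. The work goes in short steps, each a Python script; the robot and the scene stay as the last script left them, time stands still between calls to the robot, and variables do not carry over. Pictures are saved under pics/ and viewed, at most 10 in all, crops included, and the job is handed in when it is done.

```bash
ls; mkdir -p pics
python3 - <<'E'
from rig import env
import cv2
for n in("top","scene"):
    cv2.imwrite(f"pics/{n}0.png",env.grab_frame(n)); print(n,env.get_calibration(n))
print(env.read_time(),env.read_ee_rot(),env.read_width())
E
```

```text
pics
top {'mtx': array([[480.23947829,   0.        , 287.7742261 ],
       [  0.        , 480.23947829, 216.64839087],
       [  0.        ,   0.        ,   1.        ]]), 'eye': array([ 512.74224934,   -4.92682257, 1365.19947572]), 'orientation': array([ 0.02921245, -0.69935511,  0.71362139, -0.02817038])}
scene {'mtx': array([[405.55641781,   0.        , 279.27585588],
       [  0.        , 405.55641781, 206.94207336],
       [  0.        ,   0.        ,   1.        ]]), 'eye': array([1206.33844772, -573.67261273,  584.78453939]), 'orientation': array([-0.45617864,  0.79904671,  0.34254803, -0.18996383])}
0.1 [-9.03853328e-04  9.80970258e-01  1.94155942e-01 -7.17317313e-05] 85.41621577833193
```

View pics/top0.png

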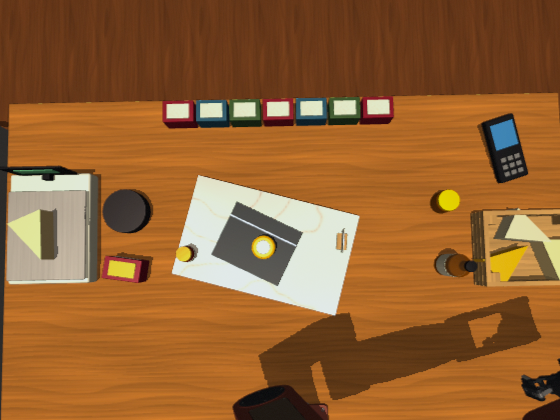

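View pics/scene0.png

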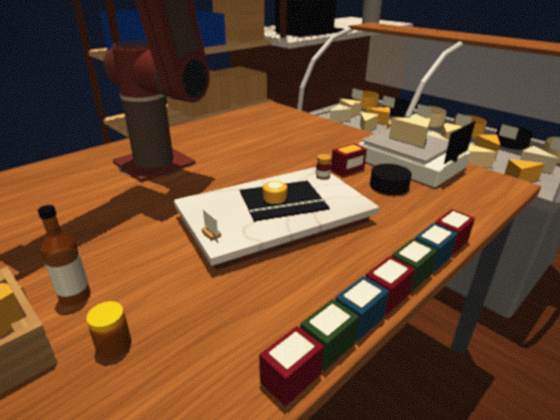

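The top view shows the stand corners near (199,176), (359,215), (336,314) and (173,274). The slate corners are near (236,202), (302,233), (280,286) and (212,254), with the cheese at (263,247). I'll enlarge this area to read the corners more closely.

```bash
cat > h.py <<'E'
from rig import env
import cv2, numpy as np
from scipy.spatial.transform import Rotation as R
def ray(px,z,cam="top"):
    c=env.get_calibration(cam); px=np.atleast_2d(px).astype(float)
    d=np.c_[px,np.ones(len(px))]@np.linalg.inv(c["mtx"]).T
    d=R.from_quat(c["orientation"],scalar_first=True).apply(d); e=np.array(c["eye"])
    return e+d*((z-e[2])/d[:,2])[:,None]
def crop(im,u,v,w,h,k,name):
    cv2.imwrite(name,cv2.resize(im[v:v+h,u:u+w],None,fx=k,fy=k,interpolation=cv2.INTER_CUBIC))
def down(yaw): # tool x axis at heading yaw, pointing down
    return (R.from_euler('z',yaw)*R.from_euler('x',np.pi)).as_quat(scalar_first=True)
def quad(mask):
    """sub-pixel corners of the quadrilateral blob in mask: fit a line to each side"""
    c=max(cv2.findContours(mask,cv2.RETR_EXTERNAL,cv2.CHAIN_APPROX_NONE)[0],key=cv2.contourArea)
    p=c[:,0].astype(float); b=cv2.boxPoints(cv2.minAreaRect(c)); L=[]
    for i in range(4):
        a,e=b[i],b[(i+1)%4]; d=(e-a); l=np.linalg.norm(d); d/=l; n=np.array([-d[1],d[0]])
        t=(p-a)@d; s=np.abs((p-a)@n); q=p[(s<5)&(t>.12*l)&(t<.88*l)]
        vx,vy,x,y=cv2.fitLine(q.astype(np.float32),cv2.DIST_HUBER,0,.01,.01).ravel()
        L.append(np.array([-vy,vx,vy*x-vx*y]))
    o=[np.cross(L[i-1],L[i]) for i in range(4)]
    return np.array([x[:2]/x[2] for x in o])
E
python3 - <<'E'
from h import *
im=cv2.imread("pics/top0.png"); crop(im,165,165,200,150,4,"pics/c0.png")
g=cv2.cvtColor(im,cv2.COLOR_BGR2HSV)
m=((g[...,1]<90)&(g[...,2]>130)).astype(np.uint8)*255
m[:165]=0;m[320:]=0;m[:,:165]=0;m[:,365:]=0
s=quad(cv2.morphologyEx(m,cv2.MORPH_CLOSE,np.ones((5,5)))); w=ray(s,50)
print(s.round(1),w.round(1),np.linalg.norm(w-np.roll(w,1,0),axis=1))
d=(im.max(2)<90).astype(np.uint8)*255
d[:190]=0;d[295:]=0;d[:,:200]=0;d[:,315:]=0
s=quad(cv2.morphologyEx(d,cv2.MORPH_CLOSE,np.ones((7,7)))); w=ray(s,58)
print(s.round(1),w.round(1),np.linalg.norm(w-np.roll(w,1,0),axis=1))
E
```

```text
[[171.9 272.9]
 [197.9 175. ]
 [359.  215.8]
 [334.8 314.8]] [[ 472.6  314.5   50. ]
 [ 740.4  242.3   50. ]
 [ 618.3 -199.7   50. ]
 [ 351.1 -125.7   50. ]] [456.69152045 277.42322589 458.49126627 277.23474034]
[[211.9 254.6]
 [237.2 202.5]
 [300.8 232.8]
 [278.2 279.6]] [[519.9 204.   58. ]
 [660.7 133.7  58. ]
 [574.3 -38.6  58. ]
 [449.   25.2  58. ]] [192.36104939 157.3546735  192.80448594 140.6274535 ]
```

View pics/c0.png

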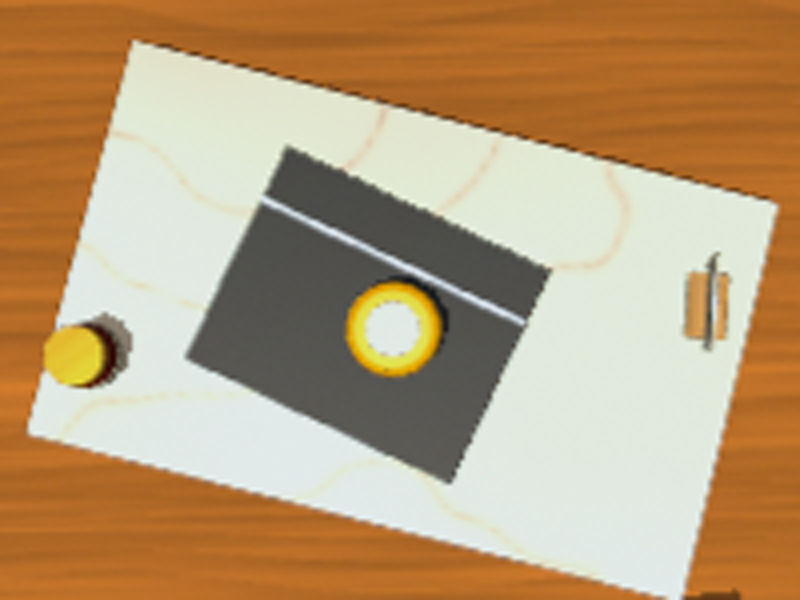

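The crop shows the slate corners at about (286,146), (551,269), (452,482) and (187,356), and the cheese top at (394,328). The slate is turned clockwise from the stand. A square two-finger push on its near edge will meet the right side first and swing it square.

```bash
cat >> h.py <<'E'
def fit(w,sx,sy):
    """pose (x,y,yaw) of a rectangle from corners ordered far-left, far-right, near-right, near-left"""
    m=np.array([[sx,sy],[sx,-sy],[-sx,-sy],[-sx,sy]])/2; c=w[:,:2].mean(0); q=w[:,:2]-c
    a=np.arctan2((m[:,0]*q[:,1]-m[:,1]*q[:,0]).sum(),(m*q).sum())
    rms=np.sqrt(((q-m@np.array([[np.cos(a),np.sin(a)],[-np.sin(a),np.cos(a)]]))**2).sum(1).mean())
    return np.r_[c,a],rms
def unc(p,u0,v0,k): return (np.array(p)+.5)/k-.5+[u0,v0]
ST=fit(ray(unc([(134,41),(778,204),(684,600),(28,433)],165,165,4),50),280,460)[0]
def tow(x,y): # stand frame -> world xy
    c,s=np.cos(ST[2]),np.sin(ST[2]); return ST[:2]+[c*x-s*y,s*x+c*y]
def tost(p):
    c,s=np.cos(ST[2]),np.sin(ST[2]); d=np.array(p)-ST[:2]; return np.array([c*d[0]+s*d[1],-s*d[0]+c*d[1]])
E
python3 - <<'E'
from h import *
print(ST, fit(ray(unc([(134,41),(778,204),(684,600),(28,433)],165,165,4),50),280,460)[1])
w=ray(unc([(286,146),(551,269),(452,482),(187,356)],165,165,4),58)
p,r=fit(w,160,200); print(p,r,"in stand",tost(p[:2]),np.degrees(p[2]-ST[2]))
print("corners",[tost(x[:2]).round(1) for x in w])
t=ray(unc([(394,328)],165,165,4),98)[0]; print("truckle",tost(t[:2]))
print("jar",tost(ray(unc([(75,355)],165,165,4),112)[0,:2]),"ticket",tost(ray(unc([(708,305)],165,165,4),60)[0,:2]))
y=tost(p[:2])[1]
for yaw in (ST[2],ST[2]+np.pi):
    for x in(-125,15):
        print(yaw,x,env.solve_ik([*tow(x,y),40],down(yaw)))
E
```

```text
[ 5.45878453e+02  5.72269289e+01 -2.67482415e-01] 1.5241758996332604
[ 5.49531818e+02  8.14743502e+01 -4.56430959e-01] 0.9862898250386072 in stand [-2.88524628 24.35076741] -10.825954115749278
corners [array([ 93.6, 107.8]), array([ 56.2, -88.5]), array([-99.7, -58.6]), array([-61.6, 136.7])]
truckle [-9.01869102  2.91089894]
jar [-76.91413005 199.06992019] ticket [  58.45409596 -197.72545857]
-0.26748241526028665 -125 [ 8.06417781e-02  3.35786539e-02  2.12794039e+00 -4.44089210e-16
  9.80073608e-01  1.91892052e+00]
-0.26748241526028665 15 [-3.26970955e-03  3.10207393e-01  1.80651446e+00 -4.44089210e-16
  1.02487080e+00  1.83500903e+00]
2.8741102383295063 -125 [ 0.08064178  0.03357865  2.12794039  0.          0.98007361 -1.22267213]
2.8741102383295063 15 [-0.00326971  0.31020739  1.80651446  0.          1.0248708  -1.30658362]
```

Run:
```python
from h import *
q=down(ST[2]+np.pi); X,Y=-118,18
p=env.read_tcp_pos(); env.move_l([p[0],p[1],330],feed=300)
env.move_ptp([*tow(X,Y),250],q)
env.move_l([*tow(X,Y),60],feed=200); env.wait(.2)
f0=env.read_force(); print(f0,env.read_width())
for z in np.arange(45,31,-1.):
    env.move_l([*tow(X,Y),z],feed=30); f=env.read_force()-f0
    if f[2]>3: break
print("touch",z,f,env.read_tcp_pos(),env.read_time())
env.move_l([*tow(X,Y),z+3.5],feed=30); print(env.read_force()-f0)
im=env.grab_frame("scene"); crop(im,160,130,240,140,3,"pics/s1.png")
im=env.grab_frame("top"); cv2.imwrite("pics/t1.png",im)
```

```text
[ 0.01812752 -0.13835678  0.66493456] 84.88777853460836
touch 36.0 [-4.96559001 -0.92198795  8.84444756] [436.90134905 105.77395038  36.81392051] 7.3083
[-0.63556797  0.39433858 -0.34865751]
```

View pics/s1.png

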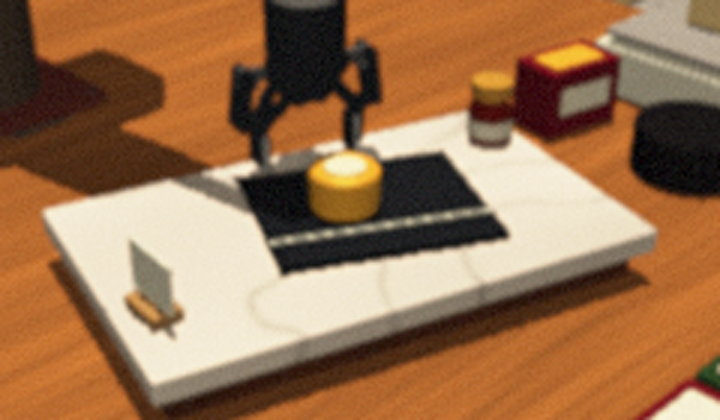

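The fingers stand just behind the slate, with the tips about 3 mm above the marble, and the cheese is well clear. Next is a push most of the way, then another look.

Run:
```python
from h import *
z=39.3
for x in (-90,-60,-30,-13):
    env.move_l([*tow(x,18),z],feed=35); print(x,env.read_force().round(1),tost(env.read_tcp_pos()[:2]),env.read_tcp_pos()[2])
env.wait(.2)
im=env.grab_frame("top"); cv2.imwrite("pics/t2.png",im); crop(im,165,165,200,150,4,"pics/c2.png"); print(env.read_time())
```

```text
-90 [-5.2  0.5  2. ] [-91.10542731  17.39511661] 38.61438968194344
-60 [-2.6 -1.  -1.9] [-60.30842135  17.94697061] 38.96412640641328
-30 [-2.   0.5 -0.8] [-29.4768919   18.03689896] 39.59456061625453
-13 [-2.8  1.8  1.2] [-12.7850432   18.15187164] 39.51977377603939
11.525
```

View pics/c2.png

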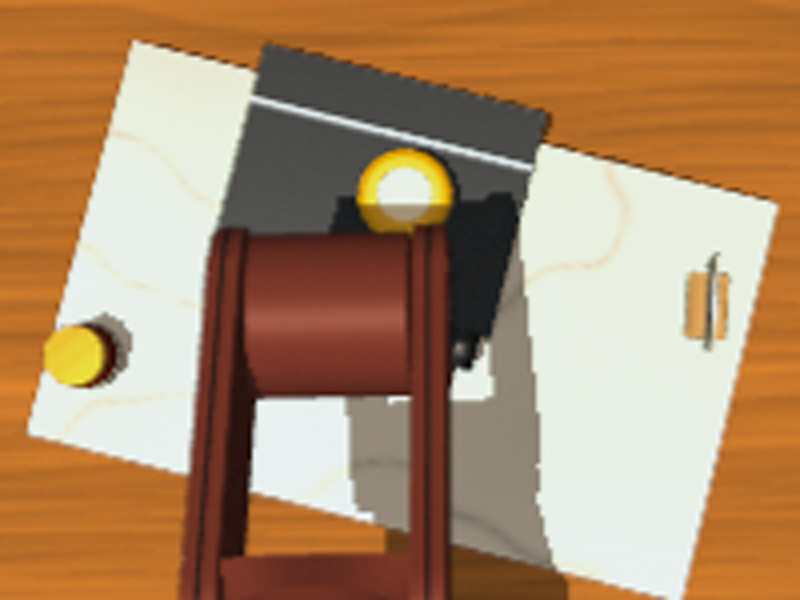

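The slate has swung nearly square. The line runs from (252,98) to (532,168) in the crop, about 20 mm short of the edge. I'll measure the line and the edge at subpixel level.

```bash
cat >> h.py <<'E'
def edgepts(im):
    """far edge of the marble, half-level crossing of blue per column"""
    b=im[...,0].astype(float); P=[]
    for u in [*range(205,225),*range(310,352)]:
        v0=174.9+(u-198.2)*.2534; r=np.arange(int(v0)-6,int(v0)+7); s=b[r,u]
        h=(s[:4].mean()+s[-4:].mean())/2; k=np.where((s[:-1]<h)&(s[1:]>=h))[0][-1]
        P.append((u,r[k]+(h-s[k])/(s[k+1]-s[k])))
    return np.array(P)
def linepts(im,a,b):
    """white line centroid per column between pixel guesses a,b"""
    g=im.astype(float).sum(2); P=[]
    for u in range(int(a[0])+4,int(b[0])-3):
        v0=a[1]+(b[1]-a[1])*(u-a[0])/(b[0]-a[0]); r=np.arange(round(v0)-4,round(v0)+5); s=g[r,u]
        s=np.clip(s-np.median(s)-40,0,None)
        if s.sum()>0: P.append((u,(r*s).sum()/s.sum()))
    return np.array(P)
def fl(w):
    vx,vy,x,y=cv2.fitLine(w[:,:2].astype(np.float32),cv2.DIST_HUBER,0,.01,.01).ravel()
    if vy<0: vx,vy=-vx,-vy
    n=np.array([vy,-vx]); return np.array([x,y]),n,np.std((w[:,:2]-[x,y])@n)
def report(im,a,b):
    ep,en,es=fl(ray(edgepts(cv2.imread("pics/top0.png")),50)); lp,ln,ls=fl(ray(linepts(im,a,b),58))
    print("short by %.2f mm, slate yaw off %.2f deg, scatter %.2f %.2f, edge yaw %.4f"%((ep-lp)@en,np.degrees(np.arctan2(ln[1],ln[0])-np.arctan2(en[1],en[0])),es,ls,np.arctan2(en[1],en[0])))
    return ep,en,lp,ln
E
python3 - <<'E'
from h import *
im=cv2.imread("pics/t2.png")
a,b=unc([(252,98),(532,168)],165,165,4); report(im,a,b); print(ST)
print([tost(x[:2]) for x in ray(np.array([a,b]),58)], tow(140,0))
E
```

```text
short by 19.43 mm, slate yaw off 0.27 deg, scatter 0.30 0.32, edge yaw -0.2702
[ 5.45878453e+02  5.72269289e+01 -2.67482415e-01]
[array([119.90704614, 138.85957933]), array([120.08451464, -59.15510259])] [680.89996324  20.22433821]
```

Run:
```python
from h import *
env.move_l([*tow(3,18),39.3],feed=30); env.wait(.3)
print(tost(env.read_tcp_pos()[:2]),env.read_force(),env.read_time())
im=env.grab_frame("top"); cv2.imwrite("pics/t3.png",im)
from scipy.spatial.transform import Rotation
a,b=unc([(252,98),(532,168)],165,165,4)+np.array([1.45,-5.9])
report(im,a,b)
```

```text
[ 2.48292351 17.96061225] [-5.07609352  1.5740896   2.96123796] 12.5083
short by 4.13 mm, slate yaw off 0.28 deg, scatter 0.30 0.36, edge yaw -0.2702
```

Run:
```python
from h import *
env.move_l([*tow(7,18),39.3],feed=15); env.wait(.4)
im=env.grab_frame("top"); cv2.imwrite("pics/t4.png",im); crop(im,165,155,200,150,4,"pics/c4.png")
a,b=unc([(252,98),(532,168)],165,165,4)+np.array([1.9,-7.3])
report(im,a,b); print(tost(env.read_tcp_pos()[:2]),env.read_force(),env.read_time())
```

```text
short by 0.48 mm, slate yaw off 0.30 deg, scatter 0.30 0.32, edge yaw -0.2702
[ 6.25026782 17.97739127] [-6.13526746  2.20053794  3.80701281] 13.425
```

View pics/c4.png

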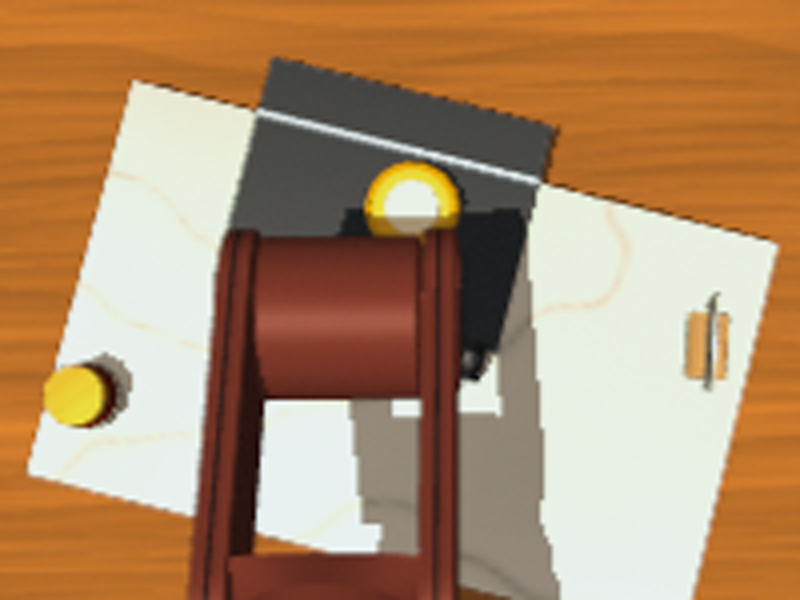

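The line lies along the edge, within 0.5 mm and 0.3°. I'll back the hand away, lift it and check once more.

Run:
```python
from h import *
env.move_l([*tow(-40,18),42],feed=60); env.move_l([*tow(-70,18),260],feed=200)
p=env.read_tcp_pos(); env.move_joints(np.array(env.read_joints())+[-.9,-.2,0,0,0,0]); env.wait(.3)
im=env.grab_frame("top"); cv2.imwrite("pics/t5.png",im); crop(im,165,155,200,150,4,"pics/c5.png")
a,b=unc([(252,98),(532,168)],165,165,4)+np.array([1.9,-7.3])
report(im,a,b); print(env.read_tcp_pos(),env.read_force(),env.read_time())
```

```text
short by 0.48 mm, slate yaw off 0.30 deg, scatter 0.30 0.30, edge yaw -0.2702
[ 373.53695904 -320.32312685  355.84720331] [ 0.33571525 -1.05962771  0.69441869] 17.5667
```

View pics/c5.png

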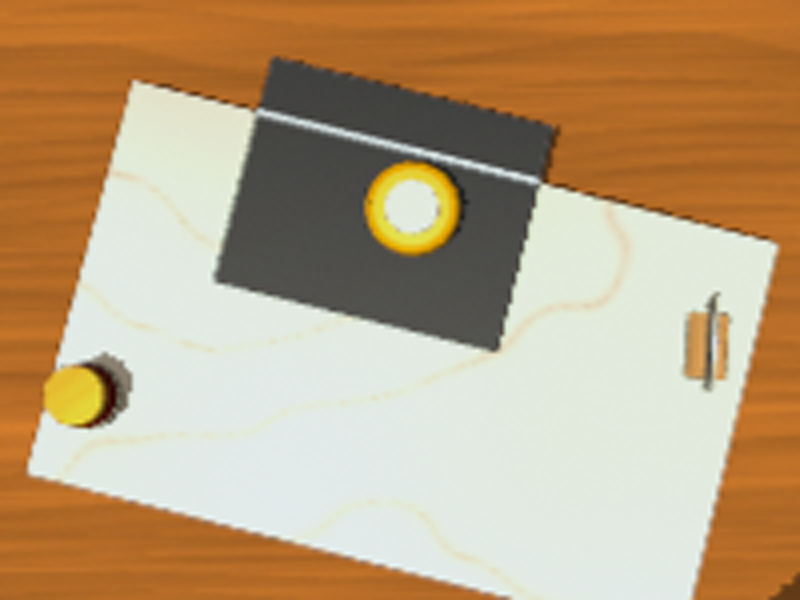

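The slate is square with its line, from (257,112) to (540,181), along the edge. The cheese is still standing, and the jar and ticket haven't moved.

```bash
python3 -c "
from rig import env
print(env.job_done())"
```

```text
the job is handed in; nothing more can be done
None
```

The job is handed in: the slate's white line measured within about 0.5 mm of the stand's far edge and 0.3° of square, with the cheese standing, the jar and ticket unmoved, and the hand clear at 17.6 s.

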